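Clamp a canister in the inclined stand with a U-bolt

ROBOT

A 6-joint arm with a two-finger parallel gripper is mounted at the origin on a cart in front of the work surface, level with it; the furniture and walls round the work are solid. World frame = base frame: x ahead of the robot, y to its left, z up, the work surface at z = 0. Lengths are in m, angles in rad, forces in N, time in s.
With the tool pointing down it reaches from about 0.35 to 0.8 m from the base axis. Payload 7.3 kg.
Tool frame: the origin (TCP) lies on the centre line of the jaws, within the pads' length; the fingertips stand 8 mm ahead of it and the grasp point (between the pads) lies 11 mm behind it; z points along the fingers, y is the line along which they close (so a half turn about z gives the same grasp; the last joint's range is limited). The gripper opens to 85 mm and grips with 20 to 120 N. Pads are 22 mm wide; open, the fingers measure 114 mm over their backs; the gripper's body (76 mm by 85 mm) begins 54 mm behind the grasp point. The pads swing forward as they close: fully open they stand 13 mm farther back than shut.
Start: joints at [-1.488, 0.342, 1.524, -0, 1.275, -0.146], TCP at [0.119, -0.511, 0.239] pointing down, gripper open.
Joint ranges: [-2.53, 2.53], [-0.77, 2.02], [0.04, 2.7], [-1, 4.14], [0.28, 2.66], [-3.11, 3.11]. Speed limits (rad/s): [2.57, 2.57, 3.14, 3.14, 3.14, 3.14].

INTERFACE

Orientations are given as a unit quaternion [w, x, y, z].
In Python, from station import * gives the robot as it stands. Calls block until the motion is done:
- move_ptp(position, orientation): joint-space move of the TCP to a pose.
- move_linear(position, rot=None, v=0.15, stop_force=None): straight line of the TCP; rot=None keeps the orientation; v is the mean speed in m/s. With stop_force (N) it stops when the force on the tool has changed by that much, and returns True; else False.
- set_joints(angles): joint-space move.
- command_gripper(opening): finger opening in m; the grip force is fixed at half the most; returns when the fingers have stopped.
- sleep(seconds).
- ik(position, orientation): joint angles nearest the present ones, or None.
- get_obs(): the state.
- grab_frame(name): name is "side" or "top"; returns the picture (480x640x3 uint8, blue, green, red); there is no depth.
- camera_params(name): a dict with "vertical_fov" (degrees; the focal length in pixels is half the picture's height over the tangent of half this angle, whatever the lens; pixels are square), "cx", "cy" (the principal point, pixels), "position" and "attitude" of the camera in the world. Camera axes: x right, y down, z forward; pixel columns grow to the right and rows downward; lengths in m; the calibration is good to about 2 mm. A picture is of the moment at which its call begins. camera_params takes no time and is no camera call.
A pose or a line that the arm cannot do raises Unreachable and nothing moves.
- finish_job(): hands the job in; it is judged then, once.
Trained networks look in the newest picture that a camera, given by its name, has taken for a name from the list of things; names that differ only in an ending like _2 or _b are one class to them, and where a whole thing is asked for, a point or a joint stands for the part that bears it (a point fixed in the world has none). Each returns a list of dicts, best first, with "conf" (0 to 1); they miss things now and then, are a little off and sometimes report something else, mostly with a low value. They report only what shows in the picture. A call takes as long as a camera call.
- find_in(camera, thing): "position" ([column, row] in pixels, amid what is visible of it).
- trace(camera, thing): "pixels" (480x640 bool, what is visible of it) and "position" ([column, row] in pixels, amid what is visible of it).
The state is a dict: "t": time; "joint_pos": joint angles; "joint_vel": joint speeds; "effort": joint torques, N m; "tcp_pos": TCP position; "tool_rot": TCP orientation; "force": force on the tool from outside, world axes, zero at the start; "wrist_torque": the same for the moment, N m; "opening": finger opening in m; "gripper_force": force on a finger pad.
Only numpy, scipy, OpenCV 4.12 (cv2) and the standard library are available. Lean on these libraries where they do the work, as an engineer would, in place of code of your own. Each camera call takes 0.05 s, during which the arm holds its last target. There are 200 camera calls.

TASK

Clamp the bare canister in the inclined stand. First slide the stand's flat keeper bar fully open, then take the canister from its rest and lay it centred in the two white saddles of the sloping plate, and let go of it. Then take the U-bolt from its parking block, pass it over the canister with both legs through the two holes in the plate until its collars sit flush, and finally slide the keeper bar fully home over the lower collar; leave the label roll, timer and tape roll where they are.

Things in the scene. Friction and masses are not known exactly. Their poses are not given: they have to be found in the camera images.
- clamp_plate: Stand's fixed aluminium plate, 154 x 194 x 12 mm, sloping 25 deg, facing up and to the robot. Origin: upper face, midway between its two holes, 80 mm above the bench. x up the slope (away from robot), y level to the left, z normal of the face. Face: x -92..62, y -82..112 mm. The U-bolt belongs with its seat here, its axes along these (x either way round).
- lower_hole (a point): Mouth of the lower round through hole, 14 mm across, square to the face, at plate x -46, y 0 mm; the upper hole is at x +46. Axes as the plate's. A dark bridge over the keeper stands near it on the face: x -86..-45, y 36..48, 24 mm high.
- saddle_mid (a point): Where the canister's middle belongs (within 12 mm along y, cap to either side): 33 mm above the plate's origin, midway between two white half-round saddles for a canister lying along plate y. Saddles: 14 mm wide, at plate y +36 and -36 mm, inner radius 28.5 mm, flared lips up to 53 mm above the face and 42 mm to either side. Axes as the plate's.
- keeper (a joint): Flat steel bar sliding along plate y, in m: 0 = home (its end, at y -8 mm, overlaps the lower hole's collar place: U-bolt can neither seat nor leave), 0.036 = fully open (end at y 28 mm). Stays where left; friction 2 N. The bar is 11 to 19 mm above the face, x -78..-53 mm; it passes over the 8 mm collar only if the U-bolt is seated to about 3 mm.
- keeper_grip (a point): Grip point of the keeper's upright steel tab, which stands square to the plate: 16 mm (plate x) x 14 mm (plate y), from 19 to 57 mm above the face. The point is on its centre line 42 mm above the face, at plate x -70 mm, y 72 mm + the joint value. Axes as the plate's.
- canister_mid (a point): Middle of the body of the bare white canister (54 mm across, body 120 mm long, 162 mm with ribbed cap and nozzle, 0.12 kg), on its axis; z along the axis to the cap (begins 58 mm from here, nozzle ends at 100). Starts lying level, axis 38 mm above the bench, on a fixed white rest with two saddles (14 mm wide, about 36 mm to either side, lips 59 mm high).
- ubolt_grip (a point): Grip centre of the flat steel tab on the U-bolt's crown: tab 12 (x) x 40 (y) mm, 73 to 118 mm above the collar undersides, this point 97 mm above. x from leg to leg, z from legs to tab (up at start). 10 mm bar, 150 mm tall, 0.22 kg; inside of bow 82 mm wide, 63 mm above the undersides. Starts upright, legs in a fixed grey block 136 x 50 x 42 mm, collars on its top.
- ubolt_seat (a point): Point of the U-bolt midway between its legs, level with the undersides of its two collars (26 mm across, 8 mm thick), 97 mm below the grip point. The legs (92 mm between centres, round tips) reach 32 mm below it at x +46 and -46 mm. Axes as the grip point's.
- label_roll: Bystander: white roll 59 mm across, 30 mm high, loose; origin under its centre.
- timer: Bystander: white bench timer 62 x 62 x 22 mm, loose; origin under its centre.
- tape_roll: Bystander: brown tape roll 87 mm across, 18 mm high, loose, lying; origin under its centre.

How it is judged:
On the way, in this order (a step that is already met when the one before it is completed fails the run):
1. the keeper bar is slid open (at least 32 of its 36 mm) (value of joint keeper above 0.032 m), for 0.2 s.
2. the canister lies centred in both saddles of the stand, released (x of canister_mid in the frame of clamp_plate between -0.005 and 0.005 m and y of canister_mid in the frame of clamp_plate between -0.012 and 0.012 m and z of canister_mid in the frame of clamp_plate between 0.028 and 0.037 m and angle between the z axis of canister_mid and the y axis of clamp_plate, either way round below 0.08 rad and contact force between the fingers and canister below 0.1 N), for 0.3 s.
3. the U-bolt is over the canister, both legs through the holes, its collars flush on the plate, the canister still in its saddles (x of ubolt_seat in the frame of clamp_plate between -0.005 and 0.005 m and y of ubolt_seat in the frame of clamp_plate between -0.005 and 0.005 m and z of ubolt_seat in the frame of clamp_plate between -0.003 and 0.003 m and angle between the z axis of ubolt_seat and the z axis of clamp_plate, either way round below 0.06 rad and x of canister_mid in the frame of clamp_plate between -0.005 and 0.005 m and y of canister_mid in the frame of clamp_plate between -0.012 and 0.012 m and z of canister_mid in the frame of clamp_plate between 0.028 and 0.037 m and angle between the z axis of canister_mid and the y axis of clamp_plate, either way round below 0.08 rad), for 0.3 s.
At the end, for the whole second after the job is handed in: Canister in both saddles (axis within 5 mm across, 28 to 37 mm above the plate, 0.08 rad; middle within 12 mm of centre), U-bolt collars flush (seat within 5 mm in x and y, 3 mm in height, 0.06 rad), keeper less than 5 mm open, all released and at rest (all of step 3 and value of joint keeper below 0.005 m and linear speed of each of canister, ubolt below 0.02 m/s); the robot touches nothing.
It fails at once if the label roll is moved by more than 20 mm (distance of label_roll from where it was at the start of the episode above 0.02 m).
It fails at once if the timer is moved by more than 20 mm (distance of timer from where it was at the start of the episode above 0.02 m).
It fails at once if the tape roll is moved by more than 20 mm (distance of tape_roll from where it was at the start of the episode above 0.02 m).
It also fails if it takes over 72 s, if anything falls off the work surface, if the arm or the gripper's body presses on something with over 40 N, if the wrist force passes 120 N, or if a joint passes its speed limit or range.

## Working session

There is one attempt and no reset: what is moved stays moved. The work goes in short steps, each a Python script; the robot and the scene stay as the last script left them, time stands still between calls to the robot, and variables do not carry over. Pictures are saved under pics/ and viewed, at most 13 in all, crops included, and the job is handed in when it is done.

```bash
mkdir -p pics; ls; python3 - <<'E'
from station import *
import cv2
for c in ["side","top"]:
    cv2.imwrite(f"pics/{c}0.png",grab_frame(c)); print(c,camera_params(c))
    for n in ["clamp_plate","keeper","canister_mid","ubolt_grip","label_roll","timer","tape_roll","keeper_grip","lower_hole","saddle_mid","ubolt_seat"]:
        try: print(n,[(d["position"],round(d["conf"],2)) for d in find_in(c,n)[:2]])
        except Exception as e: print(n,repr(e))
print(get_obs())
E
```

```text
pics
side {'vertical_fov': 53.84508533390356, 'cx': 322.0558032050817, 'cy': 236.35698106610025, 'position': array([ 0.29488321, -0.74900336,  0.69936125]), 'attitude': array([-0.4487498 ,  0.88000874, -0.13591735,  0.07572788])}
clamp_plate [([326.6, 241.9], 0.81)]
keeper [([301.0, 233.1], 0.77)]
canister_mid [([267.7, 195.7], 0.58)]
ubolt_grip [([354.5, 367.5], 0.6)]
label_roll [([327.8, 336.7], 0.72), ([275.5, 262.5], 0.5)]
timer []
tape_roll [([415.0, 325.5], 0.91)]
keeper_grip [([301.1, 230.9], 0.55)]
lower_hole [([330.5, 238.2], 0.98)]
saddle_mid [([329.2, 240.7], 0.94)]
ubolt_seat [([355.9, 369.8], 0.84)]
top {'vertical_fov': 54.18525395740368, 'cx': 323.5209170535324, 'cy': 240.78805016430277, 'position': array([0.37188774, 0.01126545, 1.18862006]), 'attitude': array([ 0.07527319, -0.7019527 ,  0.70582802, -0.05833662])}
clamp_plate [([311.2, 243.3], 0.94)]
keeper [([298.5, 265.8], 0.75)]
canister_mid [([197.0, 280.2], 0.61), ([475.3, 275.1], 0.54)]
ubolt_grip [([473.4, 276.2], 0.96)]
label_roll [([313.6, 240.7], 0.74), ([407.7, 273.3], 0.62)]
timer [([306.1, 289.2], 0.76), (
[... 222 characters left out ...]
79)]
{'t': 1.2, 'joint_pos': array([-1.48802116e+00,  3.42013602e-01,  1.52410461e+00,  5.88194174e-06,
        1.27536799e+00, -1.45972207e-01]), 'joint_vel': array([-0.0004306 ,  0.00068378, -0.00090186, -0.00072993, -0.00014978,
        0.00100367]), 'effort': array([-8.59163683e-04, -4.33575761e+01, -2.46275693e+01, -2.58107721e-04,
        2.28046620e-04, -5.50666584e-06]), 'tcp_pos': array([ 0.11908754, -0.51134165,  0.23931283]), 'tool_rot': array([5.32867983e-05, 9.93466553e-01, 1.14123639e-01, 1.13066692e-06]), 'force': array([-0.44193859, -0.34141543, -0.27633127]), 'wrist_torque': array([ 0.06512498,  0.01103835, -0.04002792]), 'gripper_force': 0.0, 'opening': 0.08548841084747487}
```

View pics/top0.png

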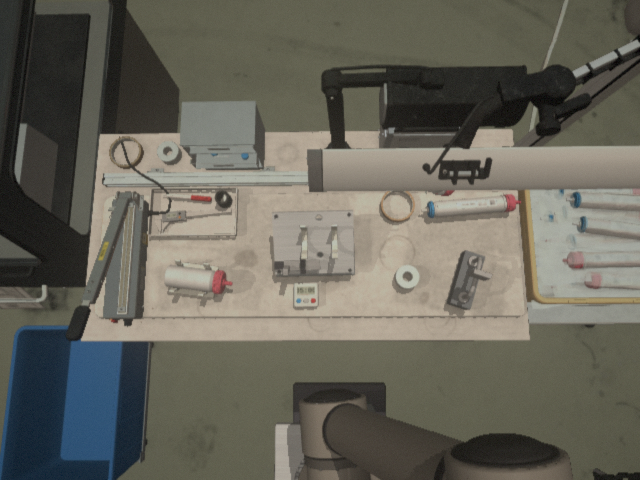

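View pics/side0.png

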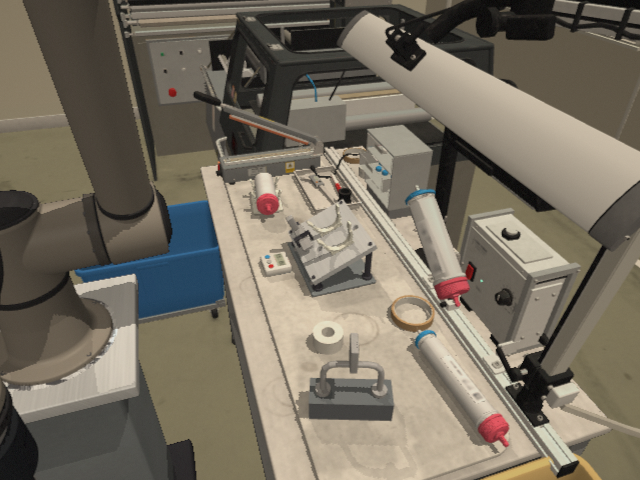

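```bash
python3 - <<'E'
import cv2
t=cv2.imread("pics/top0.png");s=cv2.imread("pics/side0.png")
def crop(im,x0,y0,w,h,k,n):
    c=cv2.resize(im[y0:y0+h,x0:x0+w],None,fx=k,fy=k,interpolation=cv2.INTER_CUBIC)
    for i in range(0,w,10): cv2.line(c,(i*k,0),(i*k,8 if i%50 else 20),(0,255,0),1)
    for i in range(0,h,10): cv2.line(c,(0,i*k),(8 if i%50 else 20,i*k),(0,255,0),1)
    cv2.imwrite(n,c)
crop(t,260,195,110,95,7,"pics/tplate.png")
crop(s,280,190,110,80,7,"pics/splate.png")
E
```

```text
(no output)
```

View pics/tplate.png

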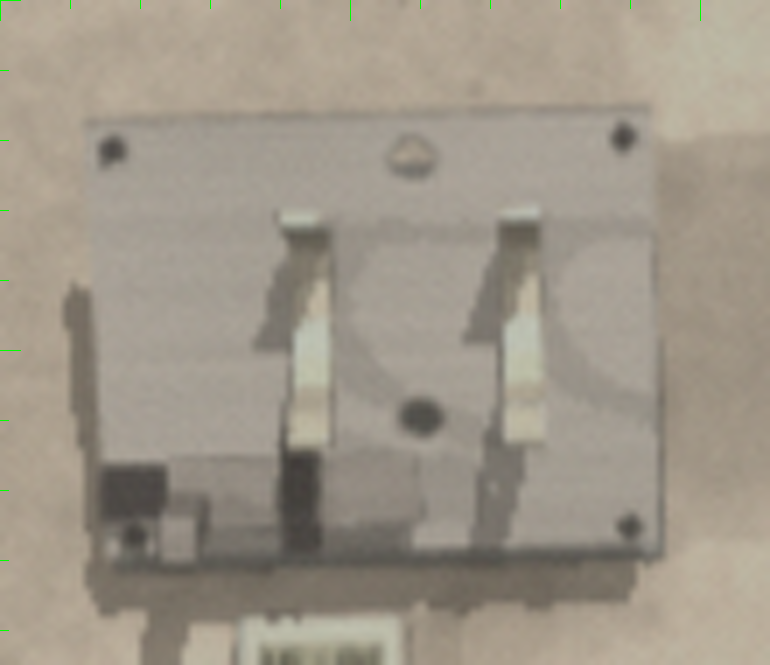

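View pics/splate.png

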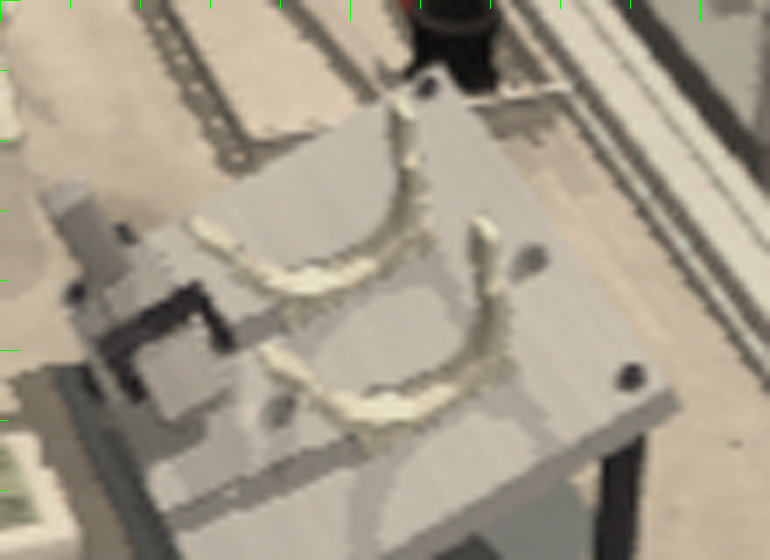

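```bash
cat > h.py <<'E'
import numpy as np, cv2
from scipy.optimize import least_squares
from scipy.spatial.transform import Rotation as R
from station import *
def proj(c,P):
    p=camera_params(c); q=p["attitude"]; f=240/np.tan(np.radians(p["vertical_fov"])/2)
    X=(np.atleast_2d(P)-p["position"])@R.from_quat(np.roll(q,-1)).as_matrix()
    return X[:,:2]/X[:,2:]*f+[p["cx"],p["cy"]]
def ray(c,uv):
    p=camera_params(c); f=240/np.tan(np.radians(p["vertical_fov"])/2)
    d=R.from_quat(np.roll(p["attitude"],-1)).apply([(uv[0]-p["cx"])/f,(uv[1]-p["cy"])/f,1])
    return p["position"],d
def atz(c,uv,z):
    o,d=ray(c,uv); return o+d*(z-o[2])/d[2]
def tri(uv1,uv2):
    return least_squares(lambda P:np.r_[proj("top",P)[0]-uv1,proj("side",P)[0]-uv2],[.5,0,.2])
def plateR(yaw):
    s,c=np.sin(np.radians(25)),np.cos(np.radians(25))
    return R.from_euler("z",yaw).as_matrix()@np.array([[c,0,-s],[0,1,0],[s,0,c]])
E
python3 - <<'E'
from h import *
u=lambda o,l:(np.array(l,float)+.5)/7-.5+np.array(o)
M={"top":([(62,112),(62,-82),(-92,-82),(-46,0),(46,0)],u((260,195),[(86,120),(652,106),(661,550),(421,417),(412,158)])),
"side":([(62,112),(62,-82),(-92,-82),(-46,0),(46,0)],u((280,190),[(435,66),(676,396),(166,522),(281,409),(530,261)]))}
def pts(p,c):
    L=np.c_[np.array(M[c][0])/1e3,np.zeros(5)]
    return L@plateR(p[2]).T+[p[0],p[1],.08]
for cs in (["top"],["side"],["top","side"]):
    f=lambda p:np.concatenate([(proj(c,pts(p,c))-M[c][1]).ravel() for c in cs])
    r=least_squares(f,[.4,0,0],loss="soft_l1"); print(cs,r.x.round(4)); print(f(r.x).reshape(-1,2).round(1).tolist())
print("roll end",tri((308,170),(355,28)).x, tri((308,170),(355,28)).cost)
out=[]
for c,im in (("top",cv2.imread("pics/top0.png")),("side",cv2.imread("pics/side0.png"))):
    for n in ("canister_mid","ubolt_grip","label_roll","timer","tape_roll"):
        t=trace(c,n)
        for d in t[:2]:
            r=cv2.minAreaRect(np.argwhere(d["pixels"])[:,::-1].astype(np.float32))
            print(c,n,round(d["conf"],2),np.round(d["position"],1),np.round(r[0],1),np.round(r[1],1),round(r[2],1),int(d["pixels"].sum()))
a=cv2.imread("pics/top0.png");b=cv2.imread("pics/side0.png")
z=lambda im,x,y,w,h,k:cv2.resize(im[y:y+h,x:x+w],(w*k,h*k),interpolation=cv2.INTER_CUBIC)
top=np.hstack([z(a,155,250,80,55,5),z(a,440,240,60,55,5)]) ; bot=np.hstack([z(b,240,165,50,60,5),z(b,300,330,100,95,5)[:,:]][0:1])
bb=z(b,300,330,100,60,5); bot=np.hstack([bot,bb[:,:450]])
cv2.imwrite("pics/objs.png",np.vstack([top,bot[:,:700]]))
E
```

```text
['top'] [0.596  0.0479 0.0123]
[[-0.3, 0.0], [0.3, 0.3], [-0.4, -1.3], [0.0, 0.3], [0.3, 0.2]]
['side'] [ 0.595   0.0508 -0.0247]
[[3.3, -0.3], [-1.4, -0.9], [7.2, 16.6], [-0.9, -0.6], [-0.4, 0.6]]
['top', 'side'] [0.5952 0.0487 0.0047]
[[-0.4, 0.0], [0.2, 0.9], [-1.0, -0.8], [-0.4, 0.6], [0.1, 0.5], [2.1, -0.1], [-0.1, -1.0], [9.1, 17.7], [-0.4, 0.3], [-0.2, 0.8]]
roll end [0.61126997 0.04973274 0.51612272] 1.751591818527487
top canister_mid 0.97 [197.9 279.1] [197.  279.2] [66.4 23.5] 5.9 1314
top canister_mid 0.64 [304.  290.5] [306. 294.] [24. 24.] 90.0 597
top ubolt_grip 0.73 [475.  273.3] [475.9 280.2] [24.9 46.3] 15.9 431
top label_roll 0.62 [407.  271.5] [406.5 276.5] [22.6 24. ] 45.0 413
top timer 0.86 [304.1 292. ] [306.  294.5] [25. 24.] 90.0 616
top tape_roll 0.69 [402.5 219.2] [397. 206.] [30. 34.] 90.0 296
top tape_roll 0.3 [315.3 240.9] [312.9 241.6] [63.1 80.6] 88.2 4951
side canister_mid 0.86 [265.5 196.5] [266.5 193.3] [41.8 21.5] 84.3 780
side ubolt_grip 0.81 [351.6 370.8] [352.3 365.5] [71.2 63.2] 1.9 1222
side label_roll 0.87 [325.3 335.7] [328.  337.5] [33. 30.] 90.0 879
side timer 0.86 [277.8 262.9] [275.8 263.5] [21.6 28.3] 78.1 564
side tape_roll 0.9 [411.6 322.4] [412.6 312.9] [43.5 36.5] 11.3 828
```

View pics/objs.png

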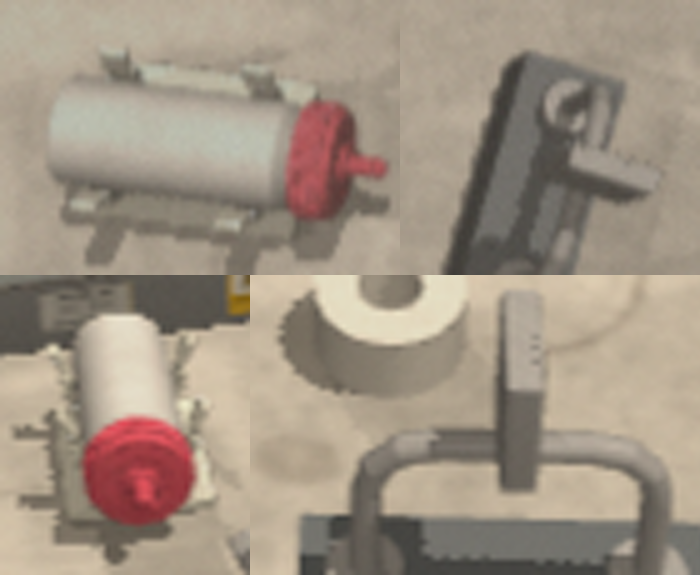

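```bash
python3 - <<'E'
from h import *
u=lambda o,c0,l:(np.array(l,float)-c0+.5)/5-.5+np.array(o)
T=u((440,240),(400,0),[(570,150),(573,180),(662,172),(640,199),(569,105)])
S=u((300,330),(250,275),[(500,386),(545,390),(500,485),(536,490),(503,290),(542,293)])
LT=np.array([[6,20,73],[-6,20,73],[6,-20,118],[-6,-20,118],[46,0,8]])/1e3
LS=np.array([[-6,-20,118],[6,-20,118],[-6,-20,73],[6,-20,73],[-6,20,118],[6,20,118]])/1e3
w=lambda p,L:L@R.from_euler("z",p[2]).as_matrix().T+[p[0],p[1],.042]
f=lambda p:np.r_[(proj("top",w(p,LT))-T).ravel(),(proj("side",w(p,LS))-S).ravel()]
r=least_squares(f,[.45,-.4,-.3],loss="soft_l1");print("ubolt",r.x.round(4),f(r.x).reshape(-1,2).round(1).tolist())
C=[atz("top",((a+.5)/5-.5+155,(b+.5)/5-.5+250),z) for a,b,z in((176,143.5,.05),(386,167,.038),(48,131,.045),(180,145,.04))]
print(np.round(C,4)); d=C[1]-C[3]; print("yaw axis",np.arctan2(d[1],d[0]),np.linalg.norm(C[1]-C[2]))
e=lambda px,z=.0:np.round(atz("top",px,z),3)
# side: body front of cap etc; body sides
print("side nozzle", np.round(atz("side",((145+.5)/5-.5+240,(490-275+.5)/5-.5+165),.038),4))
print("timer",e((306,294),.022),"label",e((406.5,277),.03))
E
```

```text
ubolt [ 0.4934 -0.3107 -0.3647] [[-5.2, 0.8], [-7.4, -0.3], [-0.2, 0.2], [2.5, -0.1], [0.4, 0.7], [0.7, 0.7], [-0.0, 0.3], [-0.6, 0.7], [0.1, 0.1], [0.2, -0.7], [0.3, -0.9]]
[[0.499  0.3665 0.05  ]
 [0.4881 0.2653 0.038 ]
 [0.5062 0.4321 0.045 ]
 [0.4994 0.3676 0.04  ]]
yaw axis -1.680462468636566 0.167869825809139
side nozzle [0.4893 0.2817 0.038 ]
timer [0.461 0.083 0.022] label [ 0.501 -0.166  0.03 ]
```

```bash
cat >> h.py <<'E'
PO=np.array([.5953,.0485,.08]); YAW=.010; PR=plateR(YAW)
def quat(xt,zt):
    zt=np.array(zt,float);xt=np.array(xt,float);m=np.c_[xt,np.cross(zt,xt),zt]
    return np.roll(R.from_matrix(m).as_quat(),1)
QP=quat(PR[:,1],-PR[:,2])
def pl(x,y,z): return PO+PR@np.array([x,y,z])      # plate point (m)
def tp(x,y,z): return pl(x,y,z-.011)                # TCP for grasp point at plate point
def inpl(w): return (np.asarray(w)-PO)@PR
def st(tag=""):
    o=get_obs(); print(tag,"t",round(o["t"],2),"grasp_pl(mm)",((inpl(o["tcp_pos"])+[0,0,.011])*1e3).round(1),"F_pl",(o["force"]@PR).round(1),"open",round(o["opening"]*1e3,1),"gf",round(o["gripper_force"],1))
E
python3 - <<'E'
from h import *
command_gripper(.045)
move_ptp(tp(-.07,.072,.11),QP); st("pre")
print(move_linear(tp(-.07,.072,.045),v=.12,stop_force=12)); st("down")
command_gripper(0.0); st("grip")
print(move_linear(tp(-.07,.110,.045),v=.05,stop_force=20)); st("slid")
cv2.imwrite("pics/k1.png",grab_frame("side"))
E
```

```text
pre t 4.78 grasp_pl(mm) [-69.6  71.4 109.9] F_pl [ 0.5  0.2 -0.6] open 45.1 gf 0.0Traceback (most recent call last):
  File "<stdin>", line 4, in <module>
station.Unreachable: the arm cannot follow that straight line within its joint ranges
```

```bash
python3 - <<'E'
from h import *
print(get_obs()["joint_pos"].round(2))
Q2=quat(-PR[:,1],-PR[:,2])
QT={"p":QP,"m":Q2}
for t in (25,15,0): 
    m=plateR(YAW)@R.from_euler("y",np.radians(25-t)).as_matrix() if 0 else None
for n,q in QT.items():
  for p in [(-.07,.072,.045),(-.07,.072,.06),(-.07,.072,.08),(-.07,.11,.045),(0,0,.033),(0,0,.12),(0,0,.097),(0,0,.21)]:
    j=ik(tp(*p),q); print(n,p,None if j is None else np.round(j,2))
s=lambda th:quat([0,1,0],[np.sin(np.radians(th)),0,-np.cos(np.radians(th))])
for th in (20,15,10,0): j=ik(tp(-.07,.072,.045),s(th)); print(th,None if j is None else np.round(j,2))
E
```

```text
[ 0.11  0.26  2.07 -0.12  0.38  0.21]
p (-0.07, 0.072, 0.045) None
p (-0.07, 0.072, 0.06) None
p (-0.07, 0.072, 0.08) [ 0.11  0.33  2.08 -0.14  0.31  0.23]
p (-0.07, 0.11, 0.045) None
p (0, 0, 0.033) [-0.06  0.45  1.91  0.09  0.35 -0.15]
p (0, 0, 0.12) [-0.07  0.26  1.92  0.07  0.53 -0.13]
p (0, 0, 0.097) [-0.07  0.31  1.92  0.07  0.47 -0.14]
p (0, 0, 0.21) [-0.08  0.09  1.88  0.06  0.74 -0.12]
m (-0.07, 0.072, 0.045) None
m (-0.07, 0.072, 0.06) None
m (-0.07, 0.072, 0.08) [ 0.11  0.33  2.08 -0.14  0.31 -2.92]
m (-0.07, 0.11, 0.045) None
m (0, 0, 0.033) [-0.06  0.45  1.91  0.09  0.35  2.99]
m (0, 0, 0.12) [-0.07  0.26  1.92  0.07  0.53  3.01]
m (0, 0, 0.097) [-0.07  0.31  1.92  0.07  0.47  3.  ]
m (0, 0, 0.21) [-0.08  0.09  1.88  0.06  0.74  3.02]
20 [ 0.1   0.42  2.   -0.1   0.37  0.19]
15 [ 0.1   0.44  1.93 -0.05  0.51  0.14]
10 [ 0.09  0.47  1.86 -0.03  0.65  0.11]
0 [ 0.08  0.53  1.71 -0.    0.9   0.08]
```

```bash
cat >> h.py <<'E'
_k=R.from_euler("z",YAW).as_matrix()@np.array([np.sin(np.radians(15)),0,-np.cos(np.radians(15))])
_kx=np.cross(PR[:,1],_k)
QK=quat(-_kx,_k)
def tk(x,y,z): return pl(x,y,z)+.011*_k
E
python3 - <<'E'
from h import *
def stk(t):
    st(t); o=get_obs(); print("  kgrasp",(inpl(o["tcp_pos"]-.011*_k)*1e3).round(1)) 
from h import _k
for z in(.11,.047):
  j=ik(tk(-.07,.072,z),QK); print(np.round(j,2))
command_gripper(.030)
move_ptp(tk(-.07,.072,.09),QK); stk("pre")
print(move_linear(tk(-.07,.072,.046),v=.1,stop_force=12)); stk("down")
cv2.imwrite("pics/k1.png",np.hstack([cv2.resize(grab_frame("side")[180:280,250:380],(520,400)),cv2.resize(grab_frame("top")[230:300,250:320],(280,280))] if 0 else [cv2.resize(grab_frame("side")[150:290,230:390],(640,560))]))
E
```

```text
[ 0.1   0.3   1.94 -0.04  0.64  1.69]
[ 0.1   0.43  1.94 -0.05  0.51  1.69]
pre t 6.41 grasp_pl(mm) [-72.   72.   90.2] F_pl [-0.   0.1 -0.7] open 30.0 gf 0.0
  kgrasp [-70.1  72.   90. ]
False
down t 7.0 grasp_pl(mm) [-72.3  72.1  46. ] F_pl [-0.2  2.3 -1.2] open 30.0 gf 0.8
  kgrasp [-70.4  72.1  45.9]
```

View pics/k1.png

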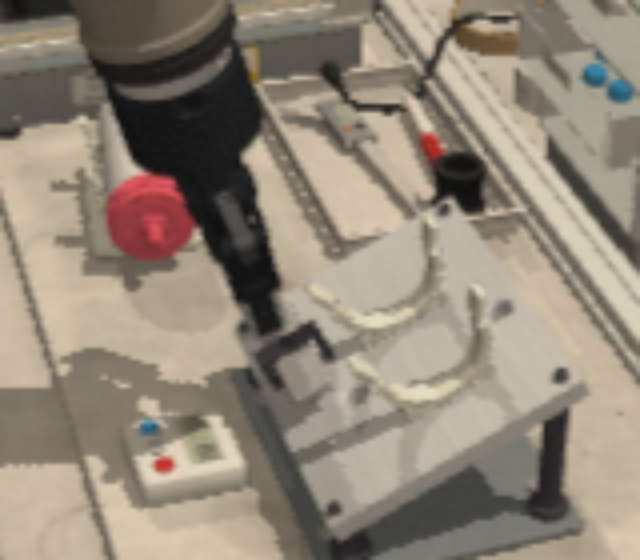

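```bash
cat >> h.py <<'E'
def stk(t):
    st(t); o=get_obs(); print("  kgrasp",(inpl(o["tcp_pos"]-.011*_k)*1e3).round(1)) 
E
python3 - <<'E'
from h import *
command_gripper(0.0); stk("grip")
print(move_linear(tk(-.07,.114,.046),v=.06,stop_force=20)); stk("slid")
E
```

```text
grip t 7.33 grasp_pl(mm) [-71.8  72.5  46.9] F_pl [-1.2  5.   2.3] open 12.8 gf 59.3
  kgrasp [-69.8  72.5  46.7]
True
slid t 7.96 grasp_pl(mm) [-72.  108.6  46.9] F_pl [ 1.3 -5.4  5.4] open 13.2 gf 61.2
  kgrasp [-70.1 108.6  46.8]
```

```bash
sed -i 's/PO=np.array(\[.5953,.0485,.08\])/PO=np.array([.5953,.0489,.08])/' h.py
python3 - <<'E'
from h import *
a=-1.680; QC=quat([-np.cos(a),-np.sin(a),0],[0,0,-1]); c=np.array([.4985,.366,.0])
for p in (.15,.027): print(np.round(ik(c+[0,0,p],QC),2))
command_gripper(.030)
move_linear(get_obs()["tcp_pos"]+.05*PR[:,2],v=.2)
command_gripper(.085)
move_ptp(c+[0,0,.13],QC)
print(move_linear(c+[0,0,.027],v=.15,stop_force=10)); st("down")
f0=get_obs()["force"]
command_gripper(0.0); st("grip"); print("dF world",get_obs()["force"]-f0)
cv2.imwrite("pics/c1.png",np.hstack([cv2.resize(grab_frame("side")[130:250,220:320],(400,480)),cv2.resize(grab_frame("top")[235:315,150:250],(400,320)).repeat(1,0)] if 0 else [grab_frame("side")]))
print(move_linear(c+[0,0,.14],v=.15)); st("lift")
print([ (n,find_in("top",n)[:1]) for n in ("canister_mid",) if grab_frame("top") is not None])
E
```

```text
[ 0.51  0.59  1.38 -0.    1.18  0.62]
[ 0.51  0.73  1.48 -0.    0.92  0.62]
False
down t 11.18 grasp_pl(mm) [-106.2  318.2    3.1] F_pl [1.6 0.  0.9] open 85.2 gf 0.0
grip t 11.58 grasp_pl(mm) [-106.4  318.4    3.8] F_pl [0.8 0.5 5.6] open 51.9 gf 62.2
dF world [-2.81762129  0.43432501  3.96321118]
False
lift t 12.53 grasp_pl(mm) [-60.5 317.7 104.2] F_pl [ 0.1  0.9 -1.2] open 52.1 gf 62.5
[('canister_mid', [{'position': [194.0, 278.8], 'conf': 0.76}])]
```

```bash
python3 - <<'E'
from h import *
move_ptp(tp(0,0,.12),QP); st("pre")
cv2.imwrite("pics/c2.png",grab_frame("top")[150:330,220:420])
print(move_linear(tp(0,0,.055),v=.15)); st("a")
print(move_linear(tp(0,0,.031),v=.05,stop_force=10)); st("b")
E
python3 -c "
import cv2
a=cv2.imread('pics/c2.png');cv2.imwrite('pics/c2b.png',cv2.resize(a,(600,540)))"
```

```text
pre t 13.86 grasp_pl(mm) [  0.3   0.6 119.8] F_pl [ 0.1  1.1 -1.9] open 51.6 gf 62.5
False
a t 14.49 grasp_pl(mm) [ 0.   0.5 54.9] F_pl [-0.8 -0.  -0.7] open 51.7 gf 62.5
True
b t 14.77 grasp_pl(mm) [-0.9  0.3 49.4] F_pl [-0.8  0.3 -1.7] open 51.5 gf 62.7
```

View pics/c2b.png

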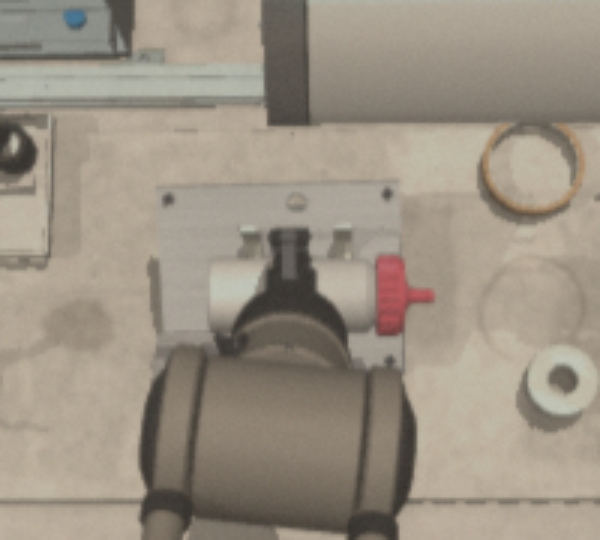

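```bash
python3 - <<'E'
from h import *
for z in (.045,.041,.037,.034):
    r=move_linear(tp(0,0,z),v=.05,stop_force=15); st(f"{z} {r}")
    if r and abs((get_obs()["force"]@PR)[2])>6: break
E
```

```text
0.045 False t 15.02 grasp_pl(mm) [-1.   0.1 44.8] F_pl [-3.9  0.1 -1.8] open 51.7 gf 62.6
0.041 False t 15.27 grasp_pl(mm) [-0.8  0.1 40.7] F_pl [-4.3  0.2 -2.4] open 51.7 gf 62.7
0.037 False t 15.52 grasp_pl(mm) [-1.6  0.2 36.8] F_pl [-7.1  0.2  0.7] open 51.8 gf 63.0
0.034 False t 15.77 grasp_pl(mm) [-2.   0.3 34.7] F_pl [-9.2 -0.  12.2] open 52.1 gf 64.6
```

```bash
python3 - <<'E'
from h import *
command_gripper(.066); st("rel")
sleep(.2); st("")
move_linear(get_obs()["tcp_pos"]+.10*PR[:,2],v=.2); st("up")
q=[-.3]+list(get_obs()["joint_pos"][1:])
a=-.365; QU=quat([-np.sin(a),np.cos(a),0],[0,0,-1]); u=np.array([.4934,-.3107,0])
command_gripper(.05)
move_ptp(u+[0,0,.23],QU); st("ub")
for c in ("top","side"):
    im=grab_frame(c); cv2.imwrite(f"pics/d_{c}.png",im)
    for n in ("canister_mid",):
        for d in trace(c,n)[:2]: 
            r=cv2.minAreaRect(np.argwhere(d["pixels"])[:,::-1].astype(np.float32));print(c,n,d["conf"],d["position"],r)
a=cv2.imread("pics/d_top.png")[195:290,260:380]; b=cv2.imread("pics/d_side.png")[170:270,280:400]
cv2.imwrite("pics/d.png",np.hstack([cv2.resize(a,None,fx=3.3,fy=5,interpolation=2)*0 if 0 else cv2.resize(a,(396,314),interpolation=2),cv2.resize(b,(396,314),interpolation=2)]))
print(proj("top",pl(0,0,.033)),proj("top",pl(0,-.1,.033)),proj("top",pl(0,.06,.033)))
E
```

```text
rel t 16.06 grasp_pl(mm) [ 1.5 -0.2 34.3] F_pl [-0.1 -0.4 -0.1] open 65.8 gf 0.0
 t 16.26 grasp_pl(mm) [ 0.4 -0.1 34. ] F_pl [0.4 0.6 0.3] open 65.9 gf 0.0
up t 16.91 grasp_pl(mm) [ 2.000e-01 -1.000e-01  1.336e+02] F_pl [ 0.5  0.1 -0.1] open 66.2 gf 0.0
ub t 18.58 grasp_pl(mm) [ -32.  -357.4  191.2] F_pl [0.3 0.5 0. ] open 49.9 gf 0.0
top canister_mid 0.71 [322.9, 241.8] ((326.4193115234375, 239.98321533203125), (24.460439682006836, 69.18468475341797), 87.70938873291016)
top canister_mid 0.29 [470.5, 270.1] ((472.34674072265625, 279.6518859863281), (19.430946350097656, 47.74767303466797), 15.52410888671875)
side canister_mid 0.81 [322.7, 220.8] ((323.0, 225.5), (41.0, 22.0), 90.0)
[[318.4539239 239.6755928]] [[361.18298085 238.92352016]] [[292.89639818 240.12542991]]
```

View pics/d.png

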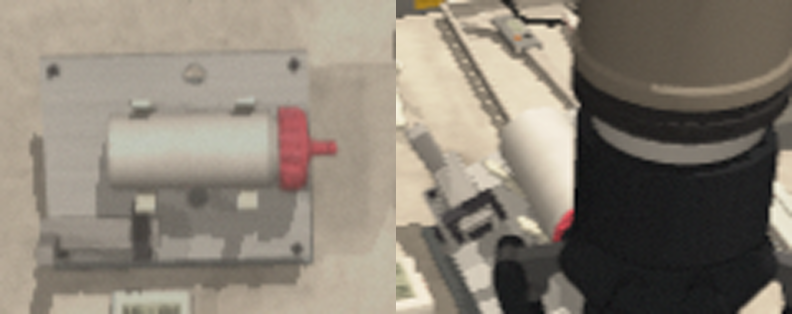

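```bash
cat >> h.py <<'E'
PO=PO+PR@np.array([-.0022,0,0])
def stu(t):
    o=get_obs(); print(t,"t",round(o["t"],2),"seat",((inpl(o["tcp_pos"])+[0,0,.011-.097])*1e3).round(1),"F",(o["force"]@PR).round(1),"open",round(o["opening"]*1e3,1),"trq",(o["wrist_torque"]@PR).round(2))
def tu(x,y,z): return tp(x,y,z+.097)
E
python3 - <<'E'
from h import *
a=-.365; QU=quat([-np.sin(a),np.cos(a),0],[0,0,-1]); u=np.array([.4934,-.3107,0])
print(move_linear(u+[0,0,.128],v=.15,stop_force=10)); f0=get_obs()
command_gripper(0); o=get_obs(); print("open",o["opening"],"dF",(o["force"]-f0["force"]).round(1),"dp",(o["tcp_pos"]-f0["tcp_pos"]).round(4))
for c in ("top","side"): cv2.imwrite(f"pics/u_{c}.png",grab_frame(c))
print(move_linear(u+[0,0,.25],v=.12)); o=get_obs(); print(o["force"].round(1),o["wrist_torque"].round(2),o["opening"])
for p in (.11,.06,.035,.0): print(np.round(ik(tu(0,0,p),QP),2))
move_ptp(tu(0,0,.12),QP); stu("pre")
im=grab_frame("side"); cv2.imwrite("pics/u2_side.png",im)
cv2.imwrite("pics/u2.png",cv2.resize(im[140:300,250:430],(675,600),interpolation=2))
E
```

```text
False
open 0.011280010834768971 dF [-1.2  0.8  4. ] dp [-0.0005  0.0002 -0.0003]
False
[-0.4 -0.3 -2.1] [ 0.    0.   -0.01] 0.011290640299858904
[-0.08  0.09  1.89  0.06  0.73 -0.12]
[-0.07  0.19  1.91  0.06  0.61 -0.13]
[-0.07  0.24  1.92  0.07  0.55 -0.13]
[-0.07  0.31  1.93  0.07  0.47 -0.14]
pre t 22.66 seat [  0.6  -0.8 119.8] F [-1.1  0.3 -1.8] open 11.5 trq [ 0.    0.35 -0.04]
```

View pics/u2.png

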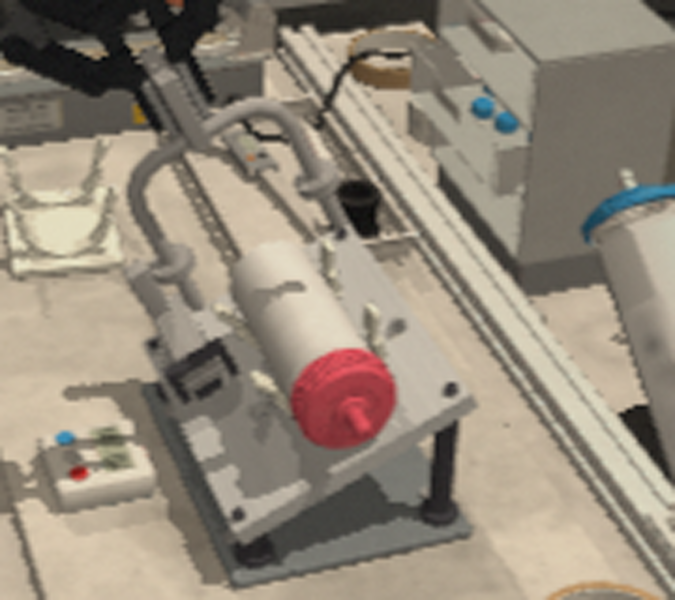

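```bash
python3 - <<'E'
from h import *
o=get_obs(); off=inpl(o["tcp_pos"])
for x in(.046,-.046):
    for y in(-.004,0,.004): print(x,y,proj("side",pl(off[0]+x,off[1]+y,off[2]+.011-.097-.032)).round(1))
print("meas low (304.1,221.3) up (341.2,202.7)")
move_linear(tu(0,0,.042),v=.12); stu("a")
r=move_linear(tu(0,0,.018),v=.04,stop_force=14); stu(f"b {r}")
E
```

```text
0.046 -0.004 [[340.8 201.1]]
0.046 0 [[340.2 200.2]]
0.046 0.004 [[339.5 199.2]]
-0.046 -0.004 [[303.  223.1]]
-0.046 0 [[302.5 222.1]]
-0.046 0.004 [[301.9 221.1]]
meas low (304.1,221.3) up (341.2,202.7)
a t 23.51 seat [ 0.4 -0.2 42.3] F [-0.5  0.5 -0.7] open 11.6 trq [0.01 0.4  0.02]
b False t 24.26 seat [ 0.   0.  17.9] F [-0.6 -0.1 -1.3] open 11.3 trq [0.   0.38 0.01]
```

```bash
python3 - <<'E'
from h import *
r=move_linear(tu(0,0,-.004),v=.04,stop_force=15); stu(f"c {r}")
im=grab_frame("side"); cv2.imwrite("pics/s3.png",cv2.resize(im[150:290,250:410],(640,560),interpolation=2))
E
```

```text
c True t 24.71 seat [-0.1  0.   1.3] F [ 0.5 -0.1  3. ] open 10.9 trq [0.01 0.21 0.05]
```

View pics/s3.png

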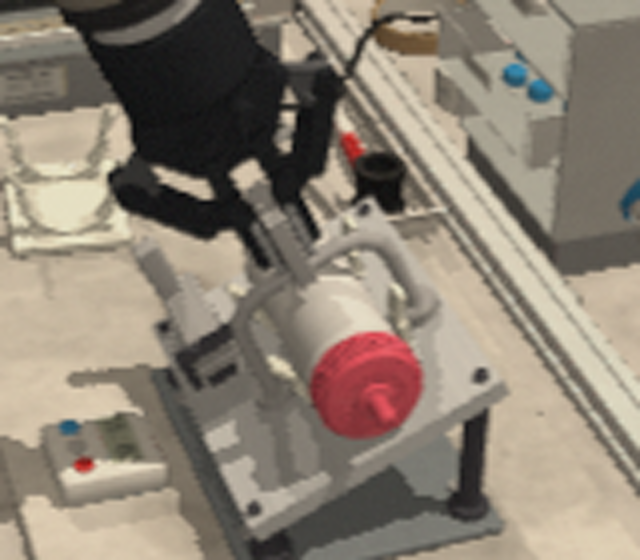

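```bash
python3 - <<'E'
from h import *
r=move_linear(tu(0,0,-.003),v=.03,stop_force=20); stu(f"c {r}")
command_gripper(.04); stu("rel")
move_linear(get_obs()["tcp_pos"]+.08*PR[:,2],v=.2); stu("up")
command_gripper(.030)
move_ptp(tk(-.068,.1082,.11),QK); stk("kpre")
print(move_linear(tk(-.068,.1082,.046),v=.1,stop_force=12)); stk("kdown")
command_gripper(0.); stk("kgrip")
print(move_linear(tk(-.068,.068,.046),v=.05,stop_force=20)); stk("kslid")
E
```

```text
c True t 24.97 seat [-0.1  0.3  0.8] F [-0.4  0.8  4.6] open 11.4 trq [-0.02 -0.02 -0.03]
rel t 25.35 seat [-1.   0.3  0.5] F [ 0.4 -0.3 -0.4] open 40.3 trq [-0.05  0.16  0.03]
up t 25.9 seat [-1.2  0.3 80.3] F [-0.6 -0.1 -0.5] open 39.7 trq [ 0.    0.21 -0.01]
kpre t 27.84 grasp_pl(mm) [-69.8 108.1 110.2] F_pl [-0.4 -0.6 -0.7] open 30.1 gf 0.0
  kgrasp [-67.8 108.1 110. ]
False
kdown t 28.63 grasp_pl(mm) [-69.8 108.2  46.3] F_pl [-0.   0.1  0.1] open 29.7 gf 0.0
  kgrasp [-67.9 108.2  46.2]
kgrip t 28.92 grasp_pl(mm) [-69.4 108.2  46.8] F_pl [ 0.1 -1.3  5.8] open 13.1 gf 59.6
  kgrasp [-67.5 108.2  46.6]
True
kslid t 29.64 grasp_pl(mm) [-69.2  72.1  46.7] F_pl [0.5 4.8 2.6] open 12.9 gf 60.5
  kgrasp [-67.3  72.1  46.6]
```

```bash
python3 - <<'E'
from h import *
command_gripper(.028); stk("rel")
move_linear(get_obs()["tcp_pos"]-.09*_k if 0 else get_obs()["tcp_pos"]+.09*PR[:,2],v=.15); st("up")
j=get_obs()["joint_pos"]; j[0]=.9; set_joints(j)
a=grab_frame("top")[190:290,255:375]; b=grab_frame("side")[160:280,270:400]
cv2.imwrite("pics/end.png",np.hstack([cv2.resize(a,(396,330),interpolation=2),cv2.resize(b,(390,330),interpolation=2)])); print(get_obs()["t"])
E
```

```text
rel t 29.94 grasp_pl(mm) [-70.1  71.4  46.4] F_pl [-0.1 -0.1  0. ] open 27.9 gf 0.0
  kgrasp [-68.2  71.4  46.2]
up t 30.69 grasp_pl(mm) [-70.4  71.4 136. ] F_pl [ 0.5 -1.1 -0.6] open 28.3 gf 0.0
32.2
```

View pics/end.png

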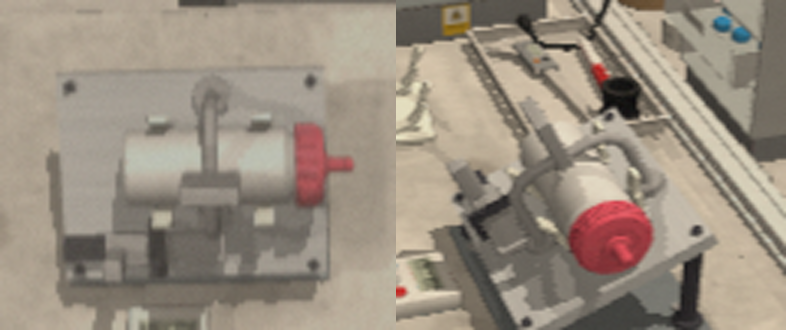

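The final picture shows the canister in both saddles, the U-bolt upright over it with its collars down, and the keeper bar home over the lower collar (top crop near column 210, row 240).

```bash
python3 -c "
from station import *
print(finish_job())"
```

```text
the job is handed in; nothing more can be done
None
```

I handed the job in at about 32 s of the 72 s allowed: the canister is clamped, the U-bolt is seated, and the keeper bar is home after 36 mm of travel. I kept clear of the label roll, timer and tape roll; the hand-in call returned no verdict.

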